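Level the parcel scale and keep the spirit level pressed down

ROBOT

A 7-joint arm with a two-finger parallel gripper is mounted at the origin on a cart in front of the work surface, level with it; the furniture and walls round the work are solid. World frame = base frame: x ahead of the robot, y to its left, z up, the work surface at z = 0. Lengths are in m, angles in rad, forces in N, time in s.
With the tool pointing down it reaches from about 0.4 to 0.85 m from the base axis. Payload 4.5 kg.
Tool frame: the origin (TCP) lies midway between the tips of the shut fingers; the grasp point (between the pads) lies r.grip_point_offset behind it (r.grip_point_offset is the distance from the TCP to the grasp point, in m); z points along the fingers, y is the line along which they close (so a half turn about z gives the same grasp; the last joint's range is limited). The gripper opens to 88 mm and grips with 3 to 60 N. Pads are 18 mm wide; open, the fingers measure 123 mm over their backs; the gripper's body (75 mm by 187 mm) begins 45 mm behind the grasp point.
Start: joints at [-1.306, 0.689, -0.195, 1.565, 0.157, 0.902, -0.215], TCP at [0.143, 0.608, 0.239] pointing down, gripper open.
Joint ranges: [-3.01, 3.01], [-0.46, 2.08], [-1.47, 1.51], [0.13, 2.56], [-1, 4.14], [0.04, 2.09], [-2.66, 2.66]. Speed limits (rad/s): [2.57, 2.57, 3.14, 3.14, 3.14, 3.14, 3.14].

INTERFACE

Orientations are given as a unit quaternion [x, y, z, w].
In Python, from plant import r gives the robot as it stands.
- The arm moves only by the shell command python3 -m jog 'ROWS' [FORCE]. ROWS is JSON, a list of rows, each an object of numbers: "wx", "wy", "wz": the turn, a rotation vector about the world's x, y, z as a fraction of full scale; "dx", "dy", "dz": the shift along the world's x, y, z as a fraction of full scale; "hand": the closure, from 0 (fully open) to 1 (shut). In form: [{"wx": .., "wy": .., "wz": .., "dx": .., "dy": .., "dz": .., "hand": ..}, ...]. A call has 1 to 5 rows; each row shifts and turns the commanded pose from where the row before left it; what a row does not reach is not made up. Full scale, the value 1, is 0.25 m for a shift and 2 rad for a turn. A row lasts 1/12 s, in which the tool goes at most 41.7 mm and 7.16 degrees, less where a joint would pass 70% of its speed; a pose out of reach is approached as far as the arm can. A call with a number of a shift or a turn outside -1 to 1 is refused whole. A call with a gripper value outside its range is refused whole. The fingers move at their own pace and stop on an object; FORCE is the grip in N (left out, the last holds). Time passes only in rows, so rows that do not move let the fingers close. It gives the time, the measured TCP pose, the force, the opening and the grip force at its end, in the units of the state.
- r.get_state(): the state, without advancing time (a new reading comes with each control period).
- r.snapshot(name): name is "side" or "top" or "wrist"; returns the picture (384x512x3 uint8, red, green, blue); there is no depth.
- r.camera_info(name): a dict with "mtx" (3x3 intrinsics, pixels), "R" (3x3) and "t" (3): a world point X has camera coordinates R X + t. Camera axes: x right, y down, z forward; pixel columns grow to the right and rows downward; lengths in m; the calibration is good to about 2 mm. The wrist camera is an equidistant fisheye: a pixel r from the principal point sees the ray r / f radians off the axis. A picture is of the moment at which its call begins: read the wrist's pose just before it. camera_info takes no time and is no camera call; for the wrist camera it gives the pose at the moment of the call.
- r.finish_job(): hands the job in; it is judged then, once.
Trained networks look in the newest picture that a camera, given by its name, has taken for a name from the list of things; names that differ only in an ending like _2 or _b are one class to them, and where a whole thing is asked for, a point or a joint stands for the part that bears it (a point fixed in the world has none). Each returns a list of dicts, best first, with "p" (0 to 1); they miss things now and then, are a little off and sometimes report something else, mostly with a low value. They report only what shows in the picture. A call takes as long as a camera call. They do not tell look-alikes from the thing itself.
- r.search_frame(camera, query): "bbox" ([left, top, right, bottom] in pixels, round what is visible of it).
- r.masks_of(camera, query): "region" (384x512 bool, what is visible of it) and "bbox" ([left, top, right, bottom] in pixels, round what is visible of it).
The state is a dict: "clock": time; "q": joint angles; "qd": joint speeds; "joint_torque": joint torques, N m; "tool_pos": TCP position; "eef_rot": TCP orientation; "contact_force": force on the tool from outside, world axes, zero at the start; "moment": the same for the moment, N m; "opening": opening from 0.0 (shut) to 1.0 (fully open); "finger_force": force on a finger pad.
Only numpy, scipy, OpenCV 4.12 (cv2) and the standard library are available. Lean on these libraries where they do the work, as an engineer would, in place of code of your own. Each camera call takes 0.05 s, during which the arm holds its last target. There are 200 camera calls.

TASK

Set the yellow spirit level on the middle of the parcel scale's deck, lengthwise between the two white lines; its bubble will then show that the deck slopes. Turn the red knob of the levelling foot until the bubble lies between the two black rings of the vial, then press the spirit level down on the deck with closed fingers, firmly but gently (about one kilogram), and finish while still pressing, bubble between the rings, so that the foot can be locked. Leave the other things on the table alone.

Things in the scene. Friction and masses are not known exactly. Their poses are not given: they have to be found in the camera images.
- level: yellow spirit level, black end caps: 30 wide (own x), 180 long (own y), 44 high, 0.25 kg; origin at the centre of its underside. Rail 24 high all along (grip it in the middle, across x); on it two end blocks, top at 44, each 36 to 86 from the middle, with a black pad at 60 (press there, either end); between them a green vial, axis at 33, black rings 14.8 either side of the middle.
- bubble (a joint): m along the level's own y of the pale bubble, 20 mm long, in the vial: 0 centred, positive towards +y, range -0.020 to 0.020; within 0.004 either way it lies between the rings. It runs to the higher end, 0.7 mm per mrad of slope, and settles in about 1.5 s. On the table it reads about 0.
- deck: aluminium deck of the scale with black rubber top, 150 (own x) x 240 (own y), an ear at its +y end for the levelling screw; origin on its hinge to the base, at the -y end, 125 from the deck's middle; top surface 13 above it, about 57 above the table. Tilts by up to 1.2 degrees. Two white lines 46 apart run along y: the level goes between them, long axis along y
- deck_centre (a point): centre of the deck's top surface, axes as the deck; the level's underside goes here
- knob_grip (a point): on the upright axis of the foot's round red knob, 175 from the deck's middle along +y; knob 44 across, 33 high; point 18 over its underside, 94 over the table. Clockwise from above raises the deck's +y end, 15 mrad per rad (bubble: 10.5 mm per rad); the knob does not rise, takes 0.15 N m, stays where left. At the start the +y end is low: 0.8 to 1.4 rad clockwise are needed
- scale: fixed grey base of the scale, 160 x 370 x 12, with a black display head (130 wide, up to 130 high) on a post 118 behind the deck's middle (own +x); origin on the table under the deck's middle
- stapler: red stapler, bystander
- tape_measure: yellow and black tape measure, bystander
- mini_parcel: small brown parcel, 65 x 89 x 63, bystander
- marker_red: white marker with red cap lying near the table's front edge, bystander
- tape_brown: roll of brown tape, bystander
- label_roll: white roll of labels standing at the back, bystander
Not all that is in view belongs to the job. Of the things shaped like the level, the yellow one is meant.

How it is judged:
By the outcome, as a careful person would: the job done as asked, in the order asked, and still so for the second after the job is handed in, while the arm keeps its last pose, push and grip.
It also fails if it takes over 56 s, if anything falls off the work surface, if the arm or the gripper's body presses on something with over 40 N, if the wrist force passes 120 N, or if a joint passes its speed limit or range.

## Working session

There is one attempt and no reset: what is moved stays moved. The work goes in short steps, Python scripts to look and compute and a shell command to move; the robot and the scene stay as the last step left them, time stands still between calls to the robot, and variables do not carry over. Pictures are saved under pics/ and viewed, at most 10 in all, crops included, and the job is handed in when it is done.

```bash
ls; mkdir -p pics
python3 - <<'E'
from plant import r
import cv2,numpy as np
print(r.get_state(), r.grip_point_offset)
ims=[]
for c in("side","top"):
    im=r.snapshot(c); cv2.imwrite(f"pics/{c}0.png",im[:,:,::-1]); 
    ci=r.camera_info(c); print(c,ci)
    for q in("level","deck","knob_grip","scale"):
        print(q,[(round(d['p'],2),np.round(d['bbox']).tolist()) for d in r.search_frame(c,q)][:4])
E
```

```text
pics
{'clock': 0.0, 'q': array([-1.30617867,  0.68998875, -0.19446967,  1.56639407,  0.15728056,
        0.9025    , -0.21512345]), 'qd': array([-0.00050701,  0.00108899, -0.00016678,  0.00089739, -0.00070722,
        0.0017195 ,  0.00084839]), 'joint_torque': array([-1.65050124e-04, -5.27565622e+01, -1.26734074e+00, -1.53430510e+01,
       -5.27348800e-02,  6.38929603e-03,  1.70466546e-04]), 'tool_pos': array([0.14290106, 0.60776297, 0.23789261]), 'eef_rot': array([ 1.15142404e-01,  9.93348540e-01, -9.51003459e-04, -3.31565233e-05]), 'contact_force': array([-0.07935044, -0.08245782, -0.9210027 ]), 'moment': array([-0.00754688,  0.01525215,  0.05419296]), 'finger_force': 0.0, 'opening': 0.9994386907882921} 0.0187
side {'mtx': array([[438.07619657,   0.        , 257.93922665],
       [  0.        , 438.07619657, 195.25681912],
       [  0.        ,   0.        ,   1.        ]]), 'R': array([[-0.9680543 , -0.25013797, -0.01737433],
       [-0.15318082,  0.64483419, -0.7488154 ],
       [ 0.19851072, -0.72223255, -0.66255085]]), 't': array([0.53076893, 0.22561042, 1.64094986])}
level [(0.88, [269.0, 163.0, 302.0, 190.0]), (0.63, [306.0, 119.0, 335.0, 146.0]), (0.36, [198.0, 311.0, 212.0, 340.0])]
deck [(0.66, [220.0, 212.0, 272.0, 280.0])]
knob_grip [(0.51, [228.0, 256.0, 242.0, 267.0])]
scale [(0.73, [210.0, 202.0, 275.0, 285.0])]
top {'mtx': array([[424.06213933,   0.        , 257.02165424],
       [  0.        , 424.06213933, 188.58080501],
       [  0.        ,   0.        ,   1.        ]]), 'R': array([[ 0.0050105 , -0.99997043,  0.00583425],
       [-0.9901788 , -0.00577643, -0.13968745],
       [ 0.13971702, -0.00507705, -0.99017846]]), 't': array([-0.11980087,  0.60224166,  2.06696765])}
level [(0.8, [287.0, 190.0, 312.0, 224.0]), (0.65, [364.0, 212.0, 392.0, 244.0])]
deck [(0.89, [180.0, 180.0, 248.0, 208.0])]
knob_grip [(0.56, [179.0, 188.0, 189.0, 198.0])]
scale []
```

Run:
```python
import cv2
a=cv2.imread("pics/side0.png")[90:350,130:400];b=cv2.imread("pics/top0.png")[130:310,130:420]
a=cv2.resize(a,None,fx=2.1,fy=2.1,interpolation=cv2.INTER_CUBIC)
cv2.imwrite("pics/a.png",a)
cv2.imwrite("pics/b.png",cv2.resize(b,None,fx=2.7,fy=2.7,interpolation=cv2.INTER_CUBIC))
```

```text
(no output)
```

View pics/a.png

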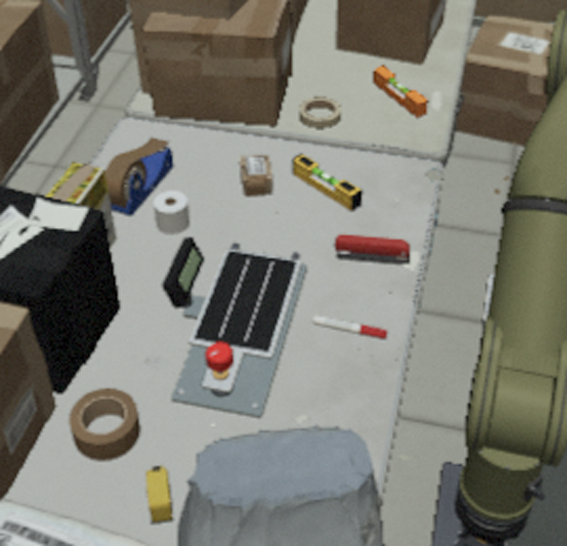

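View pics/b.png

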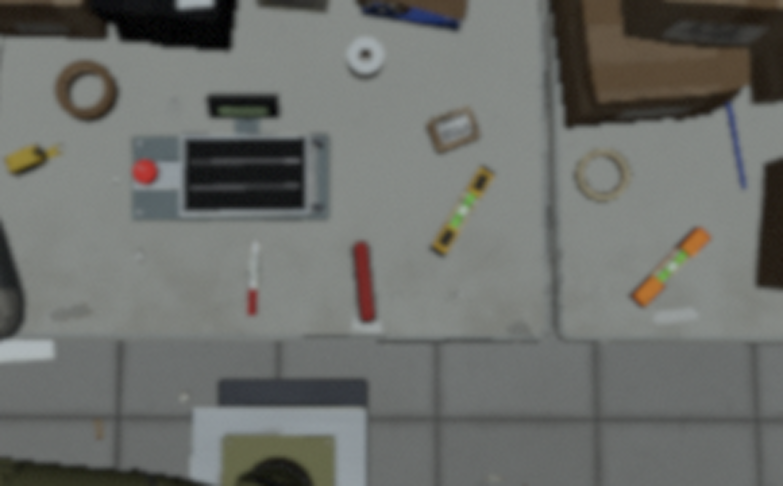

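The level-shaped things are the yellow one at side (285,176) / top (299,207) and an orange one at side (320,132) / top (378,228) on the neighbouring table. The crops show that the yellow one with black ends is the one meant. The knob is at top (184,193), with the deck to its right (world -y).

```bash
cat > h.py <<'E'
from plant import r
import numpy as np,cv2
def back(ci,uv,z):
    uv=np.atleast_2d(uv).astype(float); K,R,t=ci["mtx"],np.array(ci["R"]),np.array(ci["t"])
    d=np.c_[uv,np.ones(len(uv))]@np.linalg.inv(K).T@R; c=-R.T@t
    return c+d*((z-c[2])/d[:,2:])
def rect(cam,q,z,i=0):
    m=r.masks_of(cam,q)[i]; v,u=np.nonzero(m["region"])
    P=back(r.camera_info(cam),np.c_[u,v],z)[:,:2]
    (c,s,a)=cv2.minAreaRect((P*1000).astype(np.float32))
    w,V=np.linalg.eigh(np.cov(P.T)); ax=V[:,1]
    return dict(p=round(m["p"],2),bbox=np.round(m["bbox"]).tolist(),mean=P.mean(0).round(4),c=np.round(c,1),s=np.round(s,1),a=round(a,1),axis=round(float(np.degrees(np.arctan2(ax[1],ax[0])))%180,2))
E
python3 - <<'E'
from h import *
for cam in("top","side"):
    r.snapshot(cam)
    for q,z in(("level",.03),("deck",.057),("knob_grip",.1),("scale",.012)):
        try: print(cam,q,rect(cam,q,z))
        except Exception as e: print(cam,q,e)
from scipy.spatial.transform import Rotation as Ro
s=r.get_state();print(Ro.from_quat(s['eef_rot']).as_matrix().round(3), s['clock'])
E
```

```text
top level {'p': 0.53, 'bbox': [290.0, 188.0, 313.0, 226.0], 'mean': array([ 0.5126, -0.338 ]), 'c': array([ 512.1, -337.4]), 's': array([ 33.4, 182.7]), 'a': 58.0, 'axis': 148.11}
top deck {'p': 0.72, 'bbox': [181.0, 179.0, 249.0, 210.0], 'mean': array([0.5712, 0.067 ]), 'c': array([569. ,  94.4]), 's': array([155.8, 337.4]), 'a': 3.3, 'axis': 93.44}
top knob_grip {'p': 0.42, 'bbox': [179.0, 189.0, 188.0, 198.0], 'mean': array([0.5728, 0.2355]), 'c': array([571.3, 236.1]), 's': array([39.3, 38.6]), 'a': 1.6, 'axis': 63.31}
top scale {'p': 0.72, 'bbox': [290.0, 189.0, 314.0, 224.0], 'mean': array([ 0.512 , -0.3393]), 'c': array([ 512.3, -339.4]), 's': array([ 35.7, 186.9]), 'a': 58.1, 'axis': 148.49}
side level {'p': 0.78, 'bbox': [307.0, 122.0, 332.0, 146.0], 'mean': array([ 0.4062, -0.6967]), 'c': array([ 409.8, -700.9]), 's': array([ 73.7, 217.7]), 'a': 45.9, 'axis': 129.89}
side deck {'p': 0.7, 'bbox': [204.0, 184.0, 224.0, 202.0], 'mean': array([ 0.7841, -0.1262]), 'c': array([ 784. , -126.9]), 's': array([ 61.8, 120.6]), 'a': 23.0, 'axis': 112.37}
side knob_grip {'p': 0.56, 'bbox': [227.0, 259.0, 243.0, 266.0], 'mean': array([0.5698, 0.2469]), 'c': array([569.7, 246.9]), 's': array([44. , 62.8]), 'a': 37.0, 'axis': 111.96}
side scale {'p': 0.85, 'bbox': [209.0, 200.0, 274.0, 286.0], 'mean': array([0.5919, 0.0935]), 'c': array([623.4,  86.9]), 's': array([261. , 398.8]), 'a': 0.3, 'axis': 103.47}
[[-0.973  0.229 -0.   ]
 [ 0.229  0.973  0.   ]
 [ 0.     0.    -1.   ]] 1.0
```

```bash
R='x'; 
python3 -m jog '[{"dx":0.094,"dy":-0.11,"wz":-0.0125},{"dx":0.094,"dy":-0.11,"wz":-0.0125},{"dx":0.094,"dy":-0.11,"wz":-0.0125},{"dx":0.094,"dy":-0.11,"wz":-0.0125},{"dx":0.094,"dy":-0.11,"wz":-0.0125}]'
python3 -m jog '[{"dx":0.094,"dy":-0.11,"wz":-0.0125},{"dx":0.094,"dy":-0.11,"wz":-0.0125},{"dx":0.094,"dy":-0.11,"wz":-0.0125},{"dx":0.094,"dy":-0.11,"wz":-0.0125},{"dx":0.094,"dy":-0.11,"wz":-0.0125}]'
python3 -m jog '[{"dx":0.094,"dy":-0.11,"wz":-0.0125},{"dx":0.094,"dy":-0.11,"wz":-0.0125},{"dx":0.094,"dy":-0.11,"wz":-0.0125},{"dx":0.016,"dy":-0.15},{"dx":0.016,"dy":-0.15}]'
python3 -m jog '[{"dx":0.016,"dy":-0.15},{"dx":0.016,"dy":-0.15},{"dx":0.016,"dy":-0.15}]'
python3 - <<'E'
from h import *
s=r.get_state();print(s['clock'],s['tool_pos'],s['eef_rot'])
ci=r.camera_info("wrist");print(ci);im=r.snapshot("wrist");cv2.imwrite("pics/w1.png",im[:,:,::-1]);np.savez("w1.npz",**ci)
for q in("deck","knob_grip"):
    print(q,[(round(d['p'],2),np.round(d['bbox']).tolist()) for d in r.search_frame("wrist",q)][:3])
E
```

```text
1.0 [0.14293427 0.60845297 0.23873024] [ 1.15123972e-01  9.93351132e-01  2.49402645e-05 -7.26673196e-06]
{'mtx': array([[297.31863964,   0.        , 255.12985428],
       [  0.        , 297.31863964, 186.95506712],
       [  0.        ,   0.        ,   1.        ]]), 'R': array([[ 2.28099448e-01,  9.73637835e-01,  8.76095971e-05],
       [ 9.22737082e-01, -2.16203362e-01,  3.19080530e-01],
       [ 3.10687818e-01, -7.27012520e-02, -9.47727602e-01]]), 't': array([-0.62545759, -0.04342452,  0.3908127 ])}
deck []
knob_grip []invalid input
invalid input
invalid input
invalid input
```

View pics/w1.png

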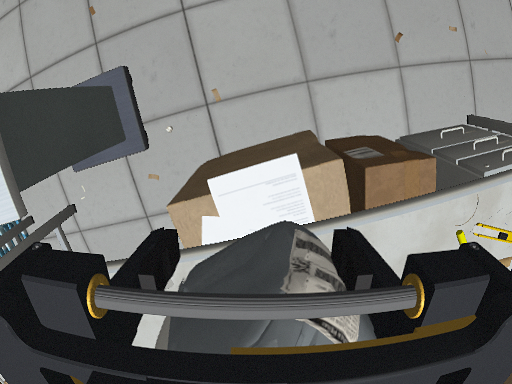

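The jog probably needs every key in each row. The wrist view shows only the grey sack under the fingers, so I'll rise first and then go.

```bash
python3 -m jog '[{"wx":0,"wy":0,"wz":0,"dx":0,"dy":0,"dz":0.12,"hand":0},{"wx":0,"wy":0,"wz":0,"dx":0,"dy":0,"dz":0.12,"hand":0}]' && 
python3 -m jog '[{"wx":0,"wy":0,"wz":-0.0125,"dx":0.094,"dy":-0.11,"dz":0,"hand":0},{"wx":0,"wy":0,"wz":-0.0125,"dx":0.094,"dy":-0.11,"dz":0,"hand":0},{"wx":0,"wy":0,"wz":-0.0125,"dx":0.094,"dy":-0.11,"dz":0,"hand":0},{"wx":0,"wy":0,"wz":-0.0125,"dx":0.094,"dy":-0.11,"dz":0,"hand":0},{"wx":0,"wy":0,"wz":-0.0125,"dx":0.094,"dy":-0.11,"dz":0,"hand":0}]' &&
python3 -m jog '[{"wx":0,"wy":0,"wz":-0.0125,"dx":0.094,"dy":-0.11,"dz":0,"hand":0},{"wx":0,"wy":0,"wz":-0.0125,"dx":0.094,"dy":-0.11,"dz":0,"hand":0},{"wx":0,"wy":0,"wz":-0.0125,"dx":0.094,"dy":-0.11,"dz":0,"hand":0},{"wx":0,"wy":0,"wz":-0.0125,"dx":0.094,"dy":-0.11,"dz":0,"hand":0},{"wx":0,"wy":0,"wz":-0.0125,"dx":0.094,"dy":-0.11,"dz":0,"hand":0}]' &&
python3 -m jog '[{"wx":0,"wy":0,"wz":-0.0125,"dx":0.094,"dy":-0.11,"dz":0,"hand":0},{"wx":0,"wy":0,"wz":-0.0125,"dx":0.094,"dy":-0.11,"dz":0,"hand":0},{"wx":0,"wy":0,"wz":-0.0125,"dx":0.094,"dy":-0.11,"dz":0,"hand":0},{"wx":0,"wy":0,"wz":0,"dx":0.016,"dy":-0.15,"dz":0,"hand":0},{"wx":0,"wy":0,"wz":0,"dx":0.016,"dy":-0.15,"dz":0,"hand":0}]' &&
python3 -m jog '[{"wx":0,"wy":0,"wz":0,"dx":0.016,"dy":-0.15,"dz":0,"hand":0},{"wx":0,"wy":0,"wz":0,"dx":0.016,"dy":-0.15,"dz":0,"hand":0},{"wx":0,"wy":0,"wz":0,"dx":0.016,"dy":-0.15,"dz":0,"hand":0}]'
python3 - <<'E'
from h import *
s=r.get_state();print(s['clock'],s['tool_pos'],s['eef_rot'])
ci=r.camera_info("wrist");im=r.snapshot("wrist");cv2.imwrite("pics/w2.png",im[:,:,::-1]);np.savez("w2.npz",**ci)
for q in("deck","knob_grip"):
    print(q,[(round(d['p'],2),np.round(d['bbox']).tolist()) for d in r.search_frame("wrist",q)][:3])
E
```

```text
clock: 1.32
tool_pos: [0.1428, 0.6071, 0.2977]
eef_rot: [0.115, 0.993, -0.002, -0.0]
contact_force: [-0.0, 1.3, 0.3]
opening: 0.995
finger_force: 0.0
clock: 1.73
tool_pos: [0.2541, 0.4723, 0.2991]
eef_rot: [0.174, 0.985, 0.001, -0.005]
contact_force: [-41.0, 11.8, 5.7]
opening: 0.999
finger_force: 18.1
clock: 2.15
tool_pos: [0.3788, 0.3322, 0.299]
eef_rot: [0.238, 0.971, 0.0, 0.0]
contact_force: [0.7, 0.5, 0.8]
opening: 1.0
finger_force: 0.0
clock: 2.57
tool_pos: [0.4576, 0.1746, 0.2987]
eef_rot: [0.274, 0.962, 0.0, 0.0]
contact_force: [0.1, 0.4, 0.4]
opening: 1.001
finger_force: 0.0
clock: 2.82
tool_pos: [0.4684, 0.0617, 0.299]
eef_rot: [0.274, 0.962, 0.0, 0.0]
contact_force: [1.3, 0.0, 0.6]
opening: 1.002
finger_force: 0.0
2.8167 [0.46841575 0.06171209 0.29896458] [2.74221420e-01 9.61666537e-01 1.57480871e-04 2.43735679e-04]
deck [(0.71, [202.0, 127.0, 410.0, 284.0])]
knob_grip [(0.96, [391.0, 138.0, 425.0, 178.0])]
```

View pics/w2.png

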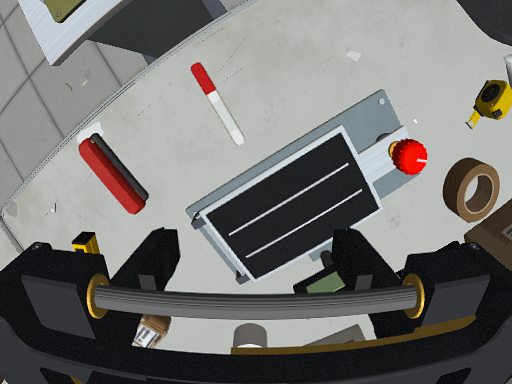

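The wrist view shows the white lines (229,235)-(349,164) and (247,257)-(362,190), and the knob at (410,156). The fingers brushed something near the start, so I'll stay away from there. Next I'll back-project the lines and the knob.

```bash
cat >> h.py <<'E'
def wback(ci,uv,z):
    uv=np.atleast_2d(uv).astype(float); K,R,t=ci["mtx"],ci["R"],ci["t"]
    d=(uv-K[:2,2])/K[0,0]; th=np.linalg.norm(d,axis=1,keepdims=True)
    d=np.c_[d/np.maximum(th,1e-9)*np.sin(th),np.cos(th)]@R; c=-R.T@t
    return c+d*((z-c[2])/d[:,2:])
def wproj(ci,X):
    p=np.atleast_2d(X)@ci["R"].T+ci["t"]; rr=np.linalg.norm(p[:,:2],axis=1,keepdims=True)
    return ci["mtx"][:2,2]+ci["mtx"][0,0]*np.arctan2(rr,p[:,2:])*p[:,:2]/rr
E
python3 - <<'E'
from h import *
ci=dict(np.load("w2.npz"));im=cv2.imread("pics/w2.png")
L=wback(ci,[[229,235],[349,164],[247,257],[362,190]],.056)[:,:2]
print(L.round(4),L.mean(0).round(4)); 
for a,b in((0,1),(2,3)): d=L[b]-L[a];print(np.degrees(np.arctan2(d[1],d[0])),np.linalg.norm(d))
m=((im[:,:,2]>150)&(im[:,:,1]<60)&(im[:,:,0]<60)).astype(np.uint8);m[:100]=0;m[200:]=0;m[:,:380]=0
v,u=np.nonzero(m);print('knob',u.mean(),v.mean(),wback(ci,[u.mean(),v.mean()],.096))
# black rubber quad
g=(im.max(2)<60).astype(np.uint8);n,lab,st,ce=cv2.connectedComponentsWithStats(cv2.morphologyEx(g,cv2.MORPH_OPEN,np.ones((3,3))))
ids=set(lab[[215,225,190],[290,300,330]])-{0};m=np.isin(lab,list(set(lab[[170,215,240,190],[320,295,300,330]])-{0})).astype(np.uint8);print(st[list(set(lab[[170,215,240],[310,300,290]]))])
# head front
print('head', wback(ci,[[293,292],[340,266]],.13))
E
```

```text
[[ 0.5517 -0.0349]
 [ 0.5486  0.1661]
 [ 0.5979 -0.0329]
 [ 0.5939  0.1662]] [0.573  0.0661]
90.87567894810222 0.20104937869167494
91.17030491446236 0.1991224098115773
knob 412.2139673105498 157.80980683506687 [[0.57190603 0.24245012 0.096     ]]
[[    0   134   512   250 52033]]
head [[0.64012233 0.0152508  0.13      ]
 [0.63744192 0.08698312 0.13      ]]
```

```bash
python3 -m jog '[{"wx":0,"wy":0,"wz":0,"dx":0,"dy":-0.16,"dz":0,"hand":0},{"wx":0,"wy":0,"wz":0,"dx":0,"dy":-0.16,"dz":0,"hand":0},{"wx":0,"wy":0,"wz":0,"dx":0,"dy":-0.16,"dz":0,"hand":0},{"wx":0,"wy":0,"wz":0,"dx":0,"dy":-0.16,"dz":0,"hand":0},{"wx":0,"wy":0,"wz":0,"dx":-0.03,"dy":-0.16,"dz":0,"hand":0}]' && 
python3 -m jog '[{"wx":0,"wy":0,"wz":0,"dx":-0.03,"dy":-0.16,"dz":0,"hand":0},{"wx":0,"wy":0,"wz":0,"dx":-0.03,"dy":-0.16,"dz":0,"hand":0},{"wx":0,"wy":0,"wz":0,"dx":-0.03,"dy":-0.16,"dz":-0.1,"hand":0},{"wx":0,"wy":0,"wz":0,"dx":0,"dy":-0.0,"dz":0,"hand":0}]'
python3 - <<'E'
from h import *
s=r.get_state();print(s['clock'],s['tool_pos'],s['eef_rot'])
ci=r.camera_info("wrist");im=r.snapshot("wrist");cv2.imwrite("pics/w3.png",im[:,:,::-1]);np.savez("w3.npz",**ci)
ms=r.masks_of("wrist","level")
print([(round(d['p'],2),np.round(d['bbox']).tolist()) for d in ms][:3])
m=ms[0]["region"];v,u=np.nonzero(m)
for z in(.03,.044):
    P=wback(ci,np.c_[u,v],z)[:,:2];c,sz,a=cv2.minAreaRect((P*1000).astype(np.float32));w,V=np.linalg.eigh(np.cov(P.T));print(z,P.mean(0),c,sz,a,np.degrees(np.arctan2(V[1,1],V[0,1])))
t=r.camera_info("top")
for v in(165,170,174):print(v,[back(t,[220,v],z)[0,0].round(3) for z in(.05,.09,.13)])
E
```

```text
clock: 3.38
tool_pos: [0.4627, -0.1364, 0.299]
eef_rot: [0.273, 0.962, 0.001, 0.001]
contact_force: [0.9, -0.2, 0.7]
opening: 1.0
finger_force: 0.0
clock: 3.72
tool_pos: [0.4363, -0.2579, 0.2746]
eef_rot: [0.279, 0.96, -0.002, -0.002]
contact_force: [-1.1, 0.3, -0.0]
opening: 1.003
finger_force: 0.0
3.7167 [ 0.43632312 -0.25787224  0.27462975] [ 0.27886332  0.96032759 -0.00188734 -0.00161456]
[(0.96, [226.0, 160.0, 252.0, 280.0]), (0.9, [34.0, 224.0, 62.0, 250.0])]
0.03 [ 0.503079   -0.32975799] (510.35784912109375, -335.130859375) (34.75685501098633, 193.69688415527344) 57.81247329711914 147.9478722394103
0.044 [ 0.49816326 -0.32554846] (505.1810302734375, -330.72869873046875) (33.510318756103516, 186.75006103515625) 57.81247329711914 147.94787223941026
165 [np.float64(0.72), np.float64(0.712), np.float64(0.704)]
170 [np.float64(0.694), np.float64(0.687), np.float64(0.679)]
174 [np.float64(0.674), np.float64(0.667), np.float64(0.66)]
```

View pics/w3.png

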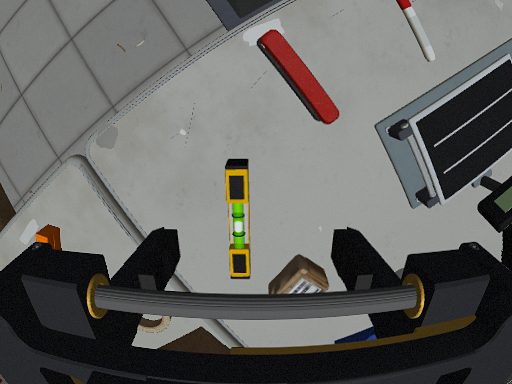

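The yellow level with black caps is confirmed at (237,218), and the orange one is at (48,238) on the other table. Next I'll refine its centre.

Run:
```python
from h import *
ci=dict(np.load("w3.npz"));im=cv2.imread("pics/w3.png")
hsv=cv2.cvtColor(im,cv2.COLOR_BGR2HSV)
y=cv2.inRange(hsv,(18,150,120),(32,255,255));y[:,:215]=0;y[:,260:]=0
n,l,st,ce=cv2.connectedComponentsWithStats(y)
for i in range(1,n):
    if st[i,4]>30: print(st[i],ce[i])
col=im[150:290,238];print([(150+i,tuple(int(x) for x in c)) for i,c in enumerate(col) if 44<=i<=100])
for a,b,z in((203,246,.044),(160,279,.03)):print(wback(ci,[[237.5,a],[239,b]],z).mean(0))
```

```text
[225 169  25  75 452] [238.25663717 189.27654867]
[229 249  21  28 295] [239.50169492 261.9559322 ]
[(194, (34, 32, 33)), (195, (39, 36, 32)), (196, (28, 30, 30)), (197, (39, 33, 32)), (198, (38, 29, 24)), (199, (10, 101, 129)), (200, (0, 148, 192)), (201, (0, 160, 206)), (202, (0, 151, 204)), (203, (0, 189, 158)), (204, (6, 211, 106)), (205, (9, 210, 113)), (206, (0, 208, 110)), (207, (0, 210, 112)), (208, (0, 206, 107)), (209, (0, 209, 107)), (210, (0, 211, 111)), (211, (10, 212, 113)), (212, (0, 190, 90)), (213, (0, 171, 68)), (214, (0, 167, 65)), (215, (0, 170, 65)), (216, (0, 146, 58)), (217, (16, 63, 27)), (218, (0, 165, 79)), (219, (0, 192, 89)), (220, (0, 203, 97)), (221, (162, 220, 173)), (222, (226, 220, 214)), (223, (227, 220, 216)), (224, (225, 219, 213)), (225, (224, 219, 215)), (226, (223, 219, 213)), (227, (226, 221, 217)), (228, (225, 221, 216)), (229, (224, 219, 214)), (230, (227, 220, 216)), (231, (240, 221, 223)), (232, (86, 212, 133)), (233, (0, 167, 62)), (234, (0, 171, 66)), (235, (0, 125, 45)), (236, (28, 36, 24)), (237, (0, 222, 114)), (238, (0, 210, 108)), (239, (0, 208, 107)), (240, (1, 209, 109)), (241, (0, 207, 107)), (242, (0, 206, 106)), (243, (0, 194, 99)), (244, (0, 178, 86)), (245, (0, 179, 85)), (246, (0, 176, 81)), (247, (0, 182, 81)), (248, (0, 150, 90)), (249, (0, 131, 166)), (250, (0, 159, 209))]
[ 0.50670078 -0.33157417  0.044     ]
[ 0.51166783 -0.33610413  0.03      ]
```

```bash
python3 -m jog '[{"wx":0,"wy":0,"wz":0,"dx":0.06,"dy":-0.062,"dz":-0.12,"hand":0},{"wx":0,"wy":0,"wz":0,"dx":0.06,"dy":-0.062,"dz":-0.12,"hand":0},{"wx":0,"wy":0,"wz":0,"dx":0.06,"dy":-0.062,"dz":-0.12,"hand":0},{"wx":0,"wy":0,"wz":0,"dx":0.06,"dy":-0.062,"dz":-0.12,"hand":0},{"wx":0,"wy":0,"wz":0,"dx":0.06,"dy":-0.062,"dz":-0.12,"hand":0}]' && 
python3 -m jog '[{"wx":0,"wy":0,"wz":0,"dx":0,"dy":0,"dz":0,"hand":0},{"wx":0,"wy":0,"wz":0,"dx":0,"dy":0,"dz":0,"hand":0}]'
python3 - <<'E'
from h import *
s=r.get_state();print(s['clock'],s['tool_pos'],s['eef_rot'])
ci0=dict(np.load("w3.npz"));print(wback(ci0,[[238,217],[238,236]],.036).mean(0))
ci=r.camera_info("wrist");im=r.snapshot("wrist");cv2.imwrite("pics/w4.png",im[:,:,::-1]);np.savez("w4.npz",**ci)
print(wproj(ci,s['tool_pos']), wproj(ci,[[.5105,-.336,.036]]))
hsv=cv2.cvtColor(im[:,:,::-1].copy(),cv2.COLOR_BGR2HSV);g=cv2.inRange(hsv,(40,150,60),(75,255,255));v,u=np.nonzero(g);print(len(u),u.min(),u.max(),v.min(),v.max())
E
```

```text
clock: 4.23
tool_pos: [0.5176, -0.3261, 0.1261]
eef_rot: [0.272, 0.962, 0.001, 0.001]
contact_force: [0.6, 0.9, 0.7]
opening: 1.002
finger_force: 0.0
clock: 4.4
tool_pos: [0.5154, -0.3258, 0.1252]
eef_rot: [0.273, 0.962, 0.001, -0.001]
contact_force: [0.0, 1.3, 0.4]
opening: 1.001
finger_force: 0.0
4.4 [ 0.51542576 -0.32583799  0.12523354] [ 0.2727982   0.9620692   0.00137448 -0.00145161]
[ 0.51136751 -0.33565654  0.036     ]
[[254.81157169 246.10245559]] [[241.35529391 194.24134565]]
1062 233 251 152 232
```

View pics/w4.png

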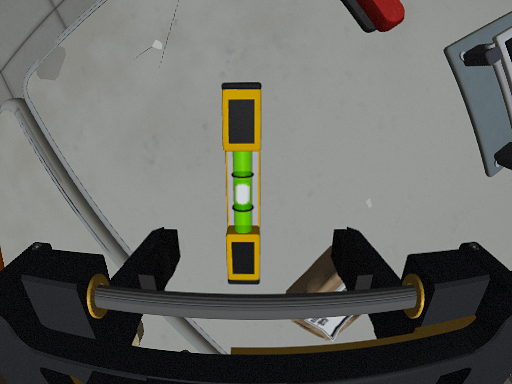

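Run:
```python
from h import *
ci=dict(np.load("w4.npz"))
for z in(.033,.036,.04):print(z,wback(ci,[[242,173],[242.7,208]],z).mean(0)[:2],np.linalg.norm(np.diff(wback(ci,[[242,173],[242.7,208]],z),axis=0)))
P=wback(ci,[[241,95],[243.5,277]],.044);print(P,P.mean(0))
P=wback(ci,[[242,150],[242.7,228]],.044);print(P.mean(0),np.linalg.norm(P[1]-P[0]),np.degrees(np.arctan2(*(P[0]-P[1])[1::-1])))
```

```text
0.033 [ 0.50921127 -0.33433476] 0.03144688211714522
0.036 [ 0.50839274 -0.33367686] 0.03105061047067341
0.04 [ 0.50730136 -0.33279965] 0.030522248275377608
[[ 0.44116157 -0.29220213  0.044     ]
 [ 0.57807503 -0.37668996  0.044     ]] [ 0.5096183  -0.33444604  0.044     ]
[ 0.50611937 -0.33191306  0.044     ] 0.06702722478566984 148.0714991957053
```

```bash
python3 -m jog '[{"wx":0,"wy":0,"wz":0,"dx":-0.03,"dy":-0.031,"dz":0,"hand":0},{"wx":0,"wy":0,"wz":0,"dx":0,"dy":0,"dz":-0.12,"hand":0},{"wx":0,"wy":0,"wz":0,"dx":0,"dy":0,"dz":-0.12,"hand":0},{"wx":0,"wy":0,"wz":0,"dx":0,"dy":0,"dz":-0.08,"hand":0},{"wx":0,"wy":0,"wz":0,"dx":0,"dy":0,"dz":0,"hand":0}]'
python3 -m jog '[{"wx":0,"wy":0,"wz":0,"dx":0,"dy":0,"dz":0,"hand":0}]'
```

```text
clock: 4.87
tool_pos: [0.5048, -0.3353, 0.0458]
eef_rot: [0.274, 0.962, 0.001, -0.002]
contact_force: [-0.7, -0.1, 0.1]
opening: 0.999
finger_force: 0.0
clock: 4.95
tool_pos: [0.5068, -0.3365, 0.0485]
eef_rot: [0.274, 0.962, -0.0, 0.0]
contact_force: [-0.6, -0.2, 1.4]
opening: 0.998
finger_force: 0.0
```

```bash
python3 -m jog '[{"wx":0,"wy":0,"wz":0,"dx":0.004,"dy":0.01,"dz":-0.075,"hand":0},{"wx":0,"wy":0,"wz":0,"dx":0,"dy":0,"dz":-0.075,"hand":0},{"wx":0,"wy":0,"wz":0,"dx":0,"dy":0,"dz":0,"hand":0},{"wx":0,"wy":0,"wz":0,"dx":0,"dy":0,"dz":0,"hand":0.5},{"wx":0,"wy":0,"wz":0,"dx":0,"dy":0,"dz":0,"hand":0.8}]' 25
python3 -m jog '[{"wx":0,"wy":0,"wz":0,"dx":0,"dy":0,"dz":0,"hand":1},{"wx":0,"wy":0,"wz":0,"dx":0,"dy":0,"dz":0,"hand":1},{"wx":0,"wy":0,"wz":0,"dx":0,"dy":0,"dz":0,"hand":1},{"wx":0,"wy":0,"wz":0,"dx":0,"dy":0,"dz":0,"hand":1},{"wx":0,"wy":0,"wz":0,"dx":0,"dy":0,"dz":0,"hand":1}]' 25
```

```text
clock: 5.37
tool_pos: [0.509, -0.335, 0.0117]
eef_rot: [0.274, 0.962, -0.0, 0.002]
contact_force: [0.5, -0.9, 0.1]
opening: 0.875
finger_force: 0.0
clock: 5.78
tool_pos: [0.508, -0.3343, 0.0097]
eef_rot: [0.274, 0.962, -0.0, 0.0]
contact_force: [0.6, -0.1, -0.4]
opening: 0.494
finger_force: 0.0
```

```bash
python3 -m jog '[{"wx":0,"wy":0,"wz":0,"dx":0,"dy":0,"dz":0,"hand":1},{"wx":0,"wy":0,"wz":0,"dx":0,"dy":0,"dz":0,"hand":1},{"wx":0,"wy":0,"wz":0,"dx":0,"dy":0,"dz":0,"hand":1},{"wx":0,"wy":0,"wz":0,"dx":0,"dy":0,"dz":0,"hand":1},{"wx":0,"wy":0,"wz":0,"dx":0,"dy":0,"dz":0.04,"hand":1}]' 25
python3 -m jog '[{"wx":0,"wy":0,"wz":0,"dx":0,"dy":0,"dz":0.12,"hand":1},{"wx":0,"wy":0,"wz":0,"dx":0,"dy":0,"dz":0.15,"hand":1},{"wx":0,"wy":0,"wz":0,"dx":0,"dy":0,"dz":0.15,"hand":1},{"wx":0,"wy":0,"wz":0,"dx":0,"dy":0,"dz":0.15,"hand":1},{"wx":0,"wy":0,"wz":0,"dx":0,"dy":0,"dz":0,"hand":1}]' 25
```

```text
clock: 6.2
tool_pos: [0.5065, -0.3333, 0.018]
eef_rot: [0.274, 0.962, 0.001, -0.002]
contact_force: [0.7, 0.2, -2.2]
opening: 0.338
finger_force: 25.0
clock: 6.62
tool_pos: [0.5116, -0.3366, 0.1697]
eef_rot: [0.275, 0.962, -0.002, 0.006]
contact_force: [0.6, -0.8, -1.4]
opening: 0.338
finger_force: 25.0
```

```bash
python3 -m jog '[{"wx":0,"wy":0,"wz":-0.045,"dx":0.023,"dy":0.14,"dz":0,"hand":1},{"wx":0,"wy":0,"wz":-0.045,"dx":0.023,"dy":0.14,"dz":0,"hand":1},{"wx":0,"wy":0,"wz":-0.045,"dx":0.023,"dy":0.14,"dz":0,"hand":1},{"wx":0,"wy":0,"wz":-0.045,"dx":0.023,"dy":0.14,"dz":0,"hand":1},{"wx":0,"wy":0,"wz":-0.045,"dx":0.023,"dy":0.14,"dz":0,"hand":1}]' 25
python3 -m jog '[{"wx":0,"wy":0,"wz":-0.045,"dx":0.023,"dy":0.14,"dz":0,"hand":1},{"wx":0,"wy":0,"wz":-0.045,"dx":0.023,"dy":0.14,"dz":0,"hand":1},{"wx":0,"wy":0,"wz":-0.045,"dx":0.023,"dy":0.14,"dz":0,"hand":1},{"wx":0,"wy":0,"wz":-0.045,"dx":0.023,"dy":0.14,"dz":0,"hand":1},{"wx":0,"wy":0,"wz":-0.045,"dx":0.023,"dy":0.14,"dz":0,"hand":1}]' 25
python3 -m jog '[{"wx":0,"wy":0,"wz":-0.045,"dx":0.023,"dy":0.14,"dz":0,"hand":1},{"wx":0,"wy":0,"wz":0,"dx":0,"dy":0,"dz":0,"hand":1},{"wx":0,"wy":0,"wz":0,"dx":0,"dy":0,"dz":0,"hand":1},{"wx":0,"wy":0,"wz":0,"dx":0,"dy":0,"dz":0,"hand":1}]' 25
python3 - <<'E'
from h import *
from scipy.spatial.transform import Rotation as Ro
s=r.get_state();print(s['clock'],s['tool_pos'],s['q'].round(2));Y=Ro.from_quat(s['eef_rot']).as_matrix()[:,1];print('tooly',np.degrees(np.arctan2(Y[1],Y[0])))
ci=r.camera_info("wrist");im=r.snapshot("wrist");cv2.imwrite("pics/w5.png",im[:,:,::-1]);np.savez("w5.npz",**ci)
E
```

```text
clock: 7.03
tool_pos: [0.536, -0.1575, 0.1617]
eef_rot: [0.484, 0.875, -0.0, -0.001]
contact_force: [0.5, 0.1, -2.6]
opening: 0.337
finger_force: 25.0
clock: 7.45
tool_pos: [0.5647, 0.0177, 0.1616]
eef_rot: [0.667, 0.745, -0.0, -0.001]
contact_force: [-0.4, 0.7, -2.5]
opening: 0.335
finger_force: 25.0
clock: 7.78
tool_pos: [0.5705, 0.0505, 0.1616]
eef_rot: [0.698, 0.716, -0.001, -0.0]
contact_force: [0.3, -0.4, -3.2]
opening: 0.341
finger_force: 25.0
7.7833 [0.57047036 0.05049868 0.16159879] [-0.34  0.75  0.29  1.81 -0.34  0.63  0.18]
tooly 1.493960077797569
```

View pics/w5.png

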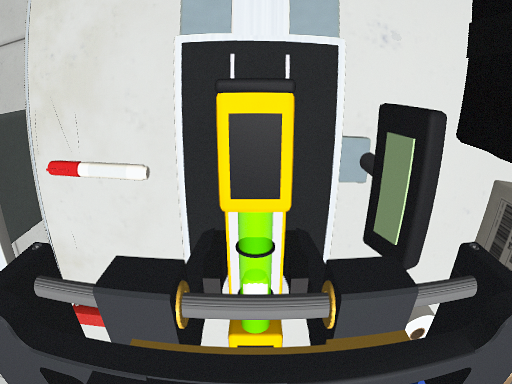

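Run:
```python
from h import *
ci=dict(np.load("w5.npz"));s=r.get_state()
P=wback(ci,[[233,54],[287,54]],.0555);print(P,P.mean(0))
P=wback(ci,[[181,40],[345,42]],.0555);print(P,P.mean(0))
for z in(.08,.1,.13):print(z,wback(ci,[[365,240],[383,104],[445,110],[415,268]],z)[:,:2].round(3).tolist())
for z in(.16+.032,):P=wback(ci,[[217,93],[294,95],[216,212],[292,212]],z);print(P.round(4),P.mean(0))
```

```text
[[0.54849641 0.16478238 0.0555    ]
 [0.59311157 0.16619009 0.0555    ]] [0.57080399 0.16548624 0.0555    ]
[[0.50408054 0.17809279 0.0555    ]
 [0.64259752 0.18123923 0.0555    ]] [0.57333903 0.17966601 0.0555    ]
0.08 [[0.671, 0.009], [0.67, 0.131], [0.733, 0.133], [0.736, -0.026]]
0.1 [[0.662, 0.02], [0.661, 0.131], [0.719, 0.133], [0.721, -0.012]]
0.13 [[0.648, 0.037], [0.648, 0.131], [0.697, 0.133], [0.699, 0.01]]
[[0.5532 0.133  0.192 ]
 [0.5827 0.1331 0.192 ]
 [0.5525 0.0839 0.192 ]
 [0.5847 0.0847 0.192 ]] [0.56825481 0.10867509 0.192     ]
```

```bash
python3 -m jog '[{"wx":0,"wy":0,"wz":-0.004,"dx":0.01,"dy":0.07,"dz":0,"hand":1},{"wx":0,"wy":0,"wz":0,"dx":0,"dy":0,"dz":-0.12,"hand":1},{"wx":0,"wy":0,"wz":0,"dx":0,"dy":0,"dz":-0.12,"hand":1},{"wx":0,"wy":0,"wz":0,"dx":0,"dy":0,"dz":-0.08,"hand":1},{"wx":0,"wy":0,"wz":0,"dx":0,"dy":0,"dz":0,"hand":1}]' 25
python3 -m jog '[{"wx":0,"wy":0,"wz":0,"dx":0,"dy":0,"dz":0,"hand":1},{"wx":0,"wy":0,"wz":0,"dx":0,"dy":0,"dz":0,"hand":1}]' 25
python3 - <<'E'
from h import *
s=r.get_state();print(s['clock'],s['tool_pos'])
ci=r.camera_info("wrist");im=r.snapshot("wrist");cv2.imwrite("pics/w6.png",im[:,:,::-1]);np.savez("w6.npz",**ci)
print([im[y,::1].sum(1)[200:310].tolist() for y in ()])
g=im[:,:,:].min(2)
for y in range(10,110,10):
    x=np.nonzero((g[y]>190))[0];print(y,x.tolist()[:40])
E
```

```text
clock: 8.25
tool_pos: [0.5706, 0.066, 0.0784]
eef_rot: [0.702, 0.712, -0.003, -0.002]
contact_force: [-0.0, -0.2, -1.9]
opening: 0.337
finger_force: 25.0
clock: 8.42
tool_pos: [0.5745, 0.0669, 0.0831]
eef_rot: [0.702, 0.712, 0.001, 0.001]
contact_force: [0.8, -0.5, -2.5]
opening: 0.335
finger_force: 25.0
8.4167 [0.57454925 0.06685784 0.0831095 ]
[]
10 [0, 1, 2, 3, 4, 5, 6, 7, 8, 9, 10, 11, 12, 13, 14, 15, 16, 17, 18, 19, 20, 21, 22, 23, 24, 25, 26, 27, 28, 29, 30, 31, 32, 33, 34, 35, 36, 37, 38, 39]
20 [0, 1, 2, 3, 4, 5, 6, 7, 8, 9, 10, 11, 12, 13, 14, 15, 16, 17, 18, 19, 20, 21, 22, 23, 24, 25, 26, 27, 28, 29, 30, 31, 32, 33, 34, 35, 36, 37, 38, 39]
30 [0, 1, 2, 3, 4, 5, 6, 7, 8, 9, 10, 11, 12, 13, 14, 15, 16, 17, 18, 19, 20, 21, 22, 23, 24, 25, 26, 27, 28, 29, 30, 31, 32, 33, 34, 35, 36, 37, 38, 39]
40 [0, 1, 2, 3, 4, 5, 6, 7, 8, 9, 10, 11, 12, 13, 14, 15, 16, 17, 18, 19, 20, 21, 22, 23, 24, 25, 26, 27, 28, 29, 30, 31, 32, 33, 34, 35, 36, 37, 38, 39]
50 [0, 1, 2, 3, 4, 5, 6, 7, 8, 9, 10, 11, 12, 13, 14, 15, 16, 17, 18, 19, 20, 21, 22, 23, 24, 25, 26, 27, 28, 29, 30, 31, 32, 33, 34, 35, 36, 37, 38, 39]
60 [0, 1, 2, 3, 4, 5, 6, 7, 8, 9, 10, 11, 12, 13, 14, 15, 16, 17, 18, 19, 20, 21, 22, 23, 24, 25, 26, 27, 28, 29, 30, 31, 32, 33, 34, 35, 36, 37, 38, 39]
70 [0, 1, 2, 3, 4, 5, 6, 7, 8, 9, 10, 11, 12, 13, 14, 15, 16, 17, 18, 19, 20, 21, 22, 23, 24, 25, 26, 27, 28, 29, 30, 31, 32, 33, 34, 35, 36, 37, 38, 39]
80 [0, 1, 2, 3, 4, 5, 6, 7, 8, 9, 10, 11, 12, 13, 14, 15, 16, 17, 18, 19, 20, 21, 22, 23, 24, 25, 26, 27, 28, 29, 30, 31, 32, 33, 34, 35, 36, 37, 38, 39]
90 [0, 1, 2, 3, 4, 5, 6, 7, 8, 9, 10, 11, 12, 13, 14, 15, 16, 17, 18, 19, 20, 21, 22, 23, 24, 25, 26, 27, 28, 29, 30, 31, 32, 33, 34, 35, 36, 37, 38, 39]
100 [0, 1, 2, 3, 4, 5, 6, 7, 8, 9, 10, 11, 12, 13, 14, 15, 16, 17, 18, 19, 20, 21, 22, 23, 24, 25, 26, 27, 28, 29, 30, 31, 32, 33, 34, 35, 36, 37, 38, 39]
```

```bash
python3 -m jog '[{"wx":0,"wy":0,"wz":0,"dx":-0.003,"dy":0.005,"dz":-0.028,"hand":1},{"wx":0,"wy":0,"wz":0,"dx":0,"dy":0,"dz":-0.02,"hand":1},{"wx":0,"wy":0,"wz":0,"dx":0,"dy":0,"dz":-0.008,"hand":1},{"wx":0,"wy":0,"wz":0,"dx":0,"dy":0,"dz":0,"hand":1},{"wx":0,"wy":0,"wz":0,"dx":0,"dy":0,"dz":0,"hand":1}]' 25
```

```text
clock: 8.88
tool_pos: [0.5728, 0.0696, 0.0678]
eef_rot: [0.701, 0.713, -0.0, -0.0]
contact_force: [0.0, -1.3, -2.5]
opening: 0.336
finger_force: 25.0
```

```bash
python3 -m jog '[{"wx":0,"wy":0,"wz":0,"dx":0,"dy":-0.004,"dz":-0.004,"hand":1},{"wx":0,"wy":0,"wz":0,"dx":0,"dy":0,"dz":0,"hand":1},{"wx":0,"wy":0,"wz":0,"dx":0,"dy":0,"dz":0,"hand":1}]' 25
python3 -m jog '[{"wx":0,"wy":0,"wz":0,"dx":0,"dy":0,"dz":-0.004,"hand":1},{"wx":0,"wy":0,"wz":0,"dx":0,"dy":0,"dz":0,"hand":1},{"wx":0,"wy":0,"wz":0,"dx":0,"dy":0,"dz":0,"hand":1}]' 25
```

```text
clock: 9.13
tool_pos: [0.573, 0.0684, 0.067]
eef_rot: [0.701, 0.713, 0.0, 0.0]
contact_force: [0.3, 0.6, -1.9]
opening: 0.336
finger_force: 25.0
clock: 9.38
tool_pos: [0.5729, 0.0686, 0.0659]
eef_rot: [0.701, 0.713, 0.0, 0.0]
contact_force: [-0.2, 0.1, -2.0]
opening: 0.334
finger_force: 25.0
```

```bash
python3 -m jog '[{"wx":0,"wy":0,"wz":0,"dx":0,"dy":0,"dz":-0.004,"hand":1},{"wx":0,"wy":0,"wz":0,"dx":0,"dy":0,"dz":0,"hand":1},{"wx":0,"wy":0,"wz":0,"dx":0,"dy":0,"dz":0,"hand":1}]' 25
python3 - <<'E'
from h import *
ci=r.camera_info("wrist");im=r.snapshot("wrist");cv2.imwrite("pics/w7.png",im[:,:,::-1]);np.savez("w7.npz",**ci)
s=r.snapshot("side")[190:300,200:290];s=cv2.resize(s,None,fx=3.5,fy=3.5,interpolation=cv2.INTER_CUBIC)
o=np.zeros((385,830,3),np.uint8);o[:384,:512]=im;o[:385,515:830]=s[:385,:315];cv2.imwrite("pics/w7c.png",cv2.resize(o,(800,371))[:,:,::-1])
E
```

```text
clock: 9.63
tool_pos: [0.573, 0.0687, 0.0651]
eef_rot: [0.701, 0.713, 0.0, 0.0]
contact_force: [-0.5, 0.9, 0.0]
opening: 0.34
finger_force: 25.0
```

View pics/w7c.png

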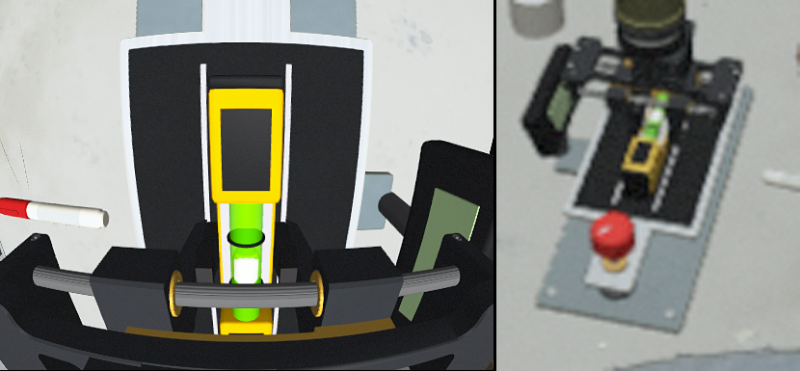

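```bash
python3 -m jog '[{"wx":0,"wy":0,"wz":0,"dx":0,"dy":0,"dz":-0.003,"hand":1},{"wx":0,"wy":0,"wz":0,"dx":0,"dy":0,"dz":0,"hand":1},{"wx":0,"wy":0,"wz":0,"dx":0,"dy":0,"dz":0,"hand":0.6},{"wx":0,"wy":0,"wz":0,"dx":0,"dy":0,"dz":0,"hand":0.3},{"wx":0,"wy":0,"wz":0,"dx":0,"dy":0,"dz":0,"hand":0}]'
python3 -m jog '[{"wx":0,"wy":0,"wz":0,"dx":0,"dy":0,"dz":0,"hand":0},{"wx":0,"wy":0,"wz":0,"dx":0,"dy":0,"dz":0,"hand":0},{"wx":0,"wy":0,"wz":0,"dx":0,"dy":0,"dz":0.05,"hand":0},{"wx":0,"wy":0,"wz":0,"dx":0,"dy":0,"dz":0.12,"hand":0},{"wx":0,"wy":0,"wz":0,"dx":0,"dy":0,"dz":0.15,"hand":0}]'
python3 -m jog '[{"wx":0,"wy":0,"wz":0,"dx":0,"dy":0,"dz":0.12,"hand":0},{"wx":0,"wy":0,"wz":0,"dx":0,"dy":0,"dz":0,"hand":0},{"wx":0,"wy":0,"wz":0,"dx":0,"dy":0,"dz":0,"hand":0},{"wx":0,"wy":0,"wz":0,"dx":0,"dy":0,"dz":0,"hand":0},{"wx":0,"wy":0,"wz":0,"dx":0,"dy":0,"dz":0,"hand":0}]'
python3 -m jog '[{"wx":0,"wy":0,"wz":0,"dx":0,"dy":0,"dz":0,"hand":0},{"wx":0,"wy":0,"wz":0,"dx":0,"dy":0,"dz":0,"hand":0},{"wx":0,"wy":0,"wz":0,"dx":0,"dy":0,"dz":0,"hand":0},{"wx":0,"wy":0,"wz":0,"dx":0,"dy":0,"dz":0,"hand":0},{"wx":0,"wy":0,"wz":0,"dx":0,"dy":0,"dz":0,"hand":0}]'
python3 - <<'E'
from h import *
ci=r.camera_info("wrist");im=r.snapshot("wrist");cv2.imwrite("pics/w8.png",im[:,:,::-1]);np.savez("w8.npz",**ci);print(r.get_state()['clock'])
E
```

```text
clock: 10.15
tool_pos: [0.573, 0.0684, 0.0641]
eef_rot: [0.701, 0.713, 0.0, 0.0]
contact_force: [-0.1, -0.0, -0.2]
opening: 0.522
finger_force: 0.0
clock: 10.57
tool_pos: [0.5712, 0.0684, 0.1439]
eef_rot: [0.701, 0.713, -0.002, -0.001]
contact_force: [0.5, 0.4, -0.4]
opening: 0.902
finger_force: 0.0
clock: 10.98
tool_pos: [0.5718, 0.0687, 0.1732]
eef_rot: [0.701, 0.713, -0.001, -0.001]
contact_force: [0.4, 0.4, -0.3]
opening: 1.004
finger_force: 0.0
clock: 11.4
tool_pos: [0.5728, 0.0685, 0.1739]
eef_rot: [0.701, 0.713, -0.0, -0.0]
contact_force: [-0.2, 0.3, 0.0]
opening: 1.005
finger_force: 0.0
11.45
```

View pics/w8.png

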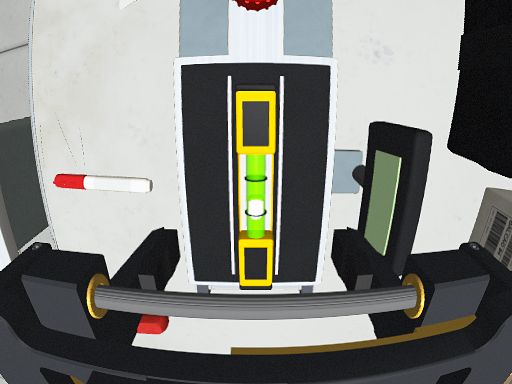

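```bash
cat >> h.py <<'E'
def bub(ci,im,z=.09):
    # im RGB; vial profile along image column; returns bubble offset(mm, + = world +y) vs ring mid
    f=im.astype(int); h=cv2.cvtColor(im,cv2.COLOR_RGB2HSV)
    g=cv2.inRange(h,(40,120,50),(80,255,255)); g[:100]=0;g[290:]=0; v,u=np.nonzero(g)
    uc=int(round(np.median(u))); strip=f[:,uc-2:uc+3].mean(1)
    lo,hi=v.min(),v.max()
    w=[i for i in range(lo,hi) if strip[i].min()>130]; rg=[i for i in range(lo+3,hi-3) if strip[i].max()<120]
    print('uc',uc,lo,hi,'white',w,'dark',rg)
    return uc
E
python3 - <<'E'
from h import *
ci=dict(np.load("w8.npz"));im=cv2.imread("pics/w8.png")[:,:,::-1].copy();u=bub(ci,im)
print([(i,im[i,u].tolist()) for i in range(172,222)])
for v in (178,212,200,210,217,153,236):print(v,wback(ci,[256,v],.09)[0])
# deck rectangle inner edges and lines at z .056
print(wback(ci,[[229,76],[282,76],[233,276],[277,276]],.057))
E
```

```text
uc 255 155 237 white [200, 201, 202, 203, 204, 205, 206, 207, 208, 209, 210, 211, 212, 213, 214, 215, 216, 217, 218, 219] dark [181]
[(172, [175, 254, 33]), (173, [177, 254, 24]), (174, [150, 251, 0]), (175, [116, 241, 0]), (176, [111, 238, 0]), (177, [111, 238, 0]), (178, [112, 240, 0]), (179, [98, 226, 0]), (180, [66, 133, 12]), (181, [64, 75, 60]), (182, [143, 247, 49]), (183, [174, 255, 24]), (184, [171, 254, 20]), (185, [171, 254, 18]), (186, [172, 253, 19]), (187, [173, 253, 23]), (188, [171, 253, 0]), (189, [169, 253, 8]), (190, [174, 254, 23]), (191, [170, 253, 16]), (192, [169, 253, 1]), (193, [164, 253, 0]), (194, [146, 251, 0]), (195, [134, 249, 0]), (196, [138, 249, 0]), (197, [140, 250, 0]), (198, [158, 253, 0]), (199, [226, 254, 174]), (200, [255, 254, 255]), (201, [255, 254, 255]), (202, [254, 254, 255]), (203, [254, 254, 255]), (204, [254, 254, 255]), (205, [254, 254, 255]), (206, [254, 254, 255]), (207, [254, 254, 255]), (208, [254, 254, 255]), (209, [254, 254, 255]), (210, [254, 254, 255]), (211, [254, 254, 255]), (212, [254, 254, 255]), (213, [255, 255, 255]), (214, [255, 255, 255]), (215, [209, 217, 222]), (216, [139, 143, 151]), (217, [255, 255, 255]), (218, [255, 255, 255]), (219, [228, 254, 199]), (220, [164, 254, 0]), (221, [164, 253, 0])]
178 [0.57267489 0.08262497 0.09      ]
212 [0.57322864 0.05281374 0.09      ]
200 [0.57302705 0.06362771 0.09      ]
210 [0.57319451 0.05464132 0.09      ]
217 [0.57331493 0.04819744 0.09      ]
153 [0.57229631 0.1032116  0.09      ]
236 [0.57365695 0.02997011 0.09      ]
[[ 0.54789978  0.16478397  0.057     ]
 [ 0.59375915  0.16560396  0.057     ]
 [ 0.55030253 -0.03742725  0.057     ]
 [ 0.59754537 -0.03657814  0.057     ]]
```

```bash
python3 -m jog '[{"wx":0,"wy":0,"wz":0.05,"dx":-0.002,"dy":0.138,"dz":0,"hand":0},{"wx":0,"wy":0,"wz":0.05,"dx":-0.002,"dy":0.138,"dz":0,"hand":0},{"wx":0,"wy":0,"wz":0.05,"dx":-0.002,"dy":0.138,"dz":0,"hand":0},{"wx":0,"wy":0,"wz":0.05,"dx":-0.002,"dy":0.138,"dz":0,"hand":0},{"wx":0,"wy":0,"wz":0.05,"dx":-0.002,"dy":0.138,"dz":0,"hand":0}]'
python3 -m jog '[{"wx":0,"wy":0,"wz":0,"dx":0,"dy":0,"dz":-0.08,"hand":0},{"wx":0,"wy":0,"wz":0,"dx":0,"dy":0,"dz":-0.04,"hand":0},{"wx":0,"wy":0,"wz":0,"dx":0,"dy":0,"dz":0,"hand":0},{"wx":0,"wy":0,"wz":0,"dx":0,"dy":0,"dz":0,"hand":0}]'
python3 - <<'E'
from h import *
s=r.get_state();ci=r.camera_info("wrist");im=r.snapshot("wrist");cv2.imwrite("pics/w9.png",im[:,:,::-1]);np.savez("w9.npz",**ci)
h=cv2.cvtColor(im,cv2.COLOR_RGB2HSV);m=cv2.inRange(h,(0,180,90),(8,255,255))|cv2.inRange(h,(172,180,90),(180,255,255));n,l,st,ce=cv2.connectedComponentsWithStats(m)
for i in range(1,n):
    if st[i,4]>200:print(st[i],ce[i],wback(ci,[ce[i]],.105))
print(s['clock'],s['tool_pos'],wproj(ci,[[s['tool_pos'][0],s['tool_pos'][1],.105]]))
E
```

```text
clock: 11.87
tool_pos: [0.5702, 0.2427, 0.1743]
eef_rot: [0.501, 0.866, 0.0, 0.0]
contact_force: [-0.9, 0.3, -0.6]
opening: 0.999
finger_force: 0.0
clock: 12.2
tool_pos: [0.5703, 0.2389, 0.1437]
eef_rot: [0.504, 0.864, -0.001, 0.0]
contact_force: [0.9, -0.1, -0.9]
opening: 0.999
finger_force: 0.0
[ 223  176   67   67 2950] [255.56542373 210.99864407] [[0.56788441 0.2430619  0.105     ]]
[ 15 203  30  27 338] [ 29.34911243 215.29881657] [[0.40346477 0.14000739 0.105     ]]
12.2 [0.57027642 0.23889169 0.14371985] [[255.60207382 217.48220804]]
```

```bash
python3 -m jog '[{"wx":0,"wy":0,"wz":0,"dx":-0.003,"dy":0.009,"dz":-0.1,"hand":0.2},{"wx":0,"wy":0,"wz":0,"dx":0,"dy":0,"dz":-0.1,"hand":0.3},{"wx":0,"wy":0,"wz":0,"dx":0,"dy":0,"dz":-0.063,"hand":0.3},{"wx":0,"wy":0,"wz":0,"dx":0,"dy":0,"dz":0,"hand":0.5},{"wx":0,"wy":0,"wz":0,"dx":0,"dy":0,"dz":0,"hand":1}]' 30
python3 -m jog '[{"wx":0,"wy":0,"wz":0,"dx":0,"dy":0,"dz":0,"hand":1},{"wx":0,"wy":0,"wz":0,"dx":0,"dy":0,"dz":0,"hand":1},{"wx":0,"wy":0,"wz":0,"dx":0,"dy":0,"dz":0,"hand":1},{"wx":0,"wy":0,"wz":0,"dx":0,"dy":0,"dz":0,"hand":1},{"wx":0,"wy":0,"wz":0,"dx":0,"dy":0,"dz":0,"hand":1}]' 30
```

```text
clock: 12.67
tool_pos: [0.5701, 0.242, 0.0788]
eef_rot: [0.504, 0.864, -0.0, 0.0]
contact_force: [-0.2, -0.2, 0.1]
opening: 0.644
finger_force: 0.0
clock: 13.08
tool_pos: [0.5693, 0.242, 0.0798]
eef_rot: [0.503, 0.864, -0.001, 0.0]
contact_force: [-2.8, -2.9, 7.3]
opening: 0.487
finger_force: 30.0
```

```bash
python3 -m jog '[{"wx":0,"wy":0,"wz":-0.046,"dx":0,"dy":0,"dz":0,"hand":1},{"wx":0,"wy":0,"wz":-0.046,"dx":0,"dy":0,"dz":0,"hand":1},{"wx":0,"wy":0,"wz":-0.046,"dx":0,"dy":0,"dz":0,"hand":1},{"wx":0,"wy":0,"wz":-0.046,"dx":0,"dy":0,"dz":0,"hand":1},{"wx":0,"wy":0,"wz":-0.046,"dx":0,"dy":0,"dz":0,"hand":1}]' 30
python3 -m jog '[{"wx":0,"wy":0,"wz":-0.046,"dx":0,"dy":0,"dz":0,"hand":1},{"wx":0,"wy":0,"wz":-0.046,"dx":0,"dy":0,"dz":0,"hand":1},{"wx":0,"wy":0,"wz":-0.046,"dx":0,"dy":0,"dz":0,"hand":1},{"wx":0,"wy":0,"wz":-0.046,"dx":0,"dy":0,"dz":0,"hand":1},{"wx":0,"wy":0,"wz":-0.046,"dx":0,"dy":0,"dz":0,"hand":1}]' 30
python3 -m jog '[{"wx":0,"wy":0,"wz":0,"dx":0,"dy":0,"dz":0,"hand":1},{"wx":0,"wy":0,"wz":0,"dx":0,"dy":0,"dz":0,"hand":1}]' 30
```

```text
clock: 13.5
tool_pos: [0.5702, 0.2422, 0.0799]
eef_rot: [0.688, 0.725, 0.0, 0.001]
contact_force: [-1.5, -3.0, 3.2]
opening: 0.486
finger_force: 30.0
clock: 13.92
tool_pos: [0.5712, 0.2421, 0.0799]
eef_rot: [0.836, 0.549, 0.001, 0.001]
contact_force: [0.5, -4.0, 2.1]
opening: 0.49
finger_force: 30.0
clock: 14.08
tool_pos: [0.5711, 0.2421, 0.0798]
eef_rot: [0.834, 0.552, 0.001, 0.001]
contact_force: [0.6, -3.1, 5.6]
opening: 0.488
finger_force: 30.0
```

```bash
python3 -m jog '[{"wx":0,"wy":0,"wz":0,"dx":0,"dy":0,"dz":0,"hand":0.3},{"wx":0,"wy":0,"wz":0,"dx":0,"dy":0,"dz":0,"hand":0},{"wx":0,"wy":0,"wz":0,"dx":0,"dy":0,"dz":0,"hand":0},{"wx":0,"wy":0,"wz":0,"dx":0,"dy":0,"dz":0.1,"hand":0},{"wx":0,"wy":0,"wz":0,"dx":0,"dy":0,"dz":0.14,"hand":0}]'
python3 -m jog '[{"wx":0,"wy":0,"wz":0.041,"dx":0.002,"dy":-0.08,"dz":0.136,"hand":0},{"wx":0,"wy":0,"wz":0.041,"dx":0.002,"dy":-0.15,"dz":0,"hand":0},{"wx":0,"wy":0,"wz":0.041,"dx":0.002,"dy":-0.155,"dz":0,"hand":0},{"wx":0,"wy":0,"wz":0.041,"dx":0.002,"dy":-0.155,"dz":0,"hand":0},{"wx":0,"wy":0,"wz":0.041,"dx":0.002,"dy":-0.155,"dz":0,"hand":0}]'
python3 -m jog '[{"wx":0,"wy":0,"wz":0,"dx":0,"dy":0,"dz":0,"hand":0.2},{"wx":0,"wy":0,"wz":0,"dx":0,"dy":0,"dz":0,"hand":0.2},{"wx":0,"wy":0,"wz":0,"dx":0,"dy":0,"dz":0,"hand":0.2},{"wx":0,"wy":0,"wz":0,"dx":0,"dy":0,"dz":0,"hand":0.2},{"wx":0,"wy":0,"wz":0,"dx":0,"dy":0,"dz":0,"hand":0.2}]'
python3 - <<'E'
from h import *
ci=r.camera_info("wrist");im=r.snapshot("wrist");cv2.imwrite("pics/w10.png",im[:,:,::-1]);np.savez("w10.npz",**ci);print(r.get_state()['clock'])
u=bub(ci,im);print([(i,im[i,u].tolist()) for i in range(170,222)])
E
```

```text
clock: 14.5
tool_pos: [0.5671, 0.2438, 0.1361]
eef_rot: [0.834, 0.552, -0.003, -0.001]
contact_force: [1.1, 0.6, 0.5]
opening: 0.841
finger_force: 0.0
clock: 14.92
tool_pos: [0.5722, 0.069, 0.1728]
eef_rot: [0.702, 0.712, 0.001, 0.0]
contact_force: [0.5, -0.9, 0.0]
opening: 1.002
finger_force: 0.0
clock: 15.33
tool_pos: [0.5721, 0.0721, 0.1722]
eef_rot: [0.703, 0.711, 0.0, -0.0]
contact_force: [0.0, -0.3, -1.6]
opening: 0.799
finger_force: 0.0
15.3833
uc 256 162 244 white [195, 196, 197, 198, 199, 200, 201, 202, 203, 204, 205, 206, 207, 208, 209, 210, 211, 212, 213, 214, 215] dark [187, 222]
[(170, [174, 254, 38]), (171, [175, 254, 35]), (172, [174, 254, 28]), (173, [172, 254, 27]), (174, [172, 254, 27]), (175, [173, 254, 18]), (176, [175, 254, 27]), (177, [172, 254, 20]), (178, [173, 254, 28]), (179, [172, 254, 14]), (180, [157, 253, 0]), (181, [121, 244, 0]), (182, [103, 238, 0]), (183, [106, 238, 0]), (184, [107, 239, 0]), (185, [111, 244, 0]), (186, [86, 207, 0]), (187, [42, 83, 27]), (188, [71, 100, 59]), (189, [126, 238, 0]), (190, [144, 253, 0]), (191, [138, 250, 0]), (192, [142, 250, 0]), (193, [147, 251, 0]), (194, [165, 254, 2]), (195, [249, 254, 255]), (196, [255, 254, 255]), (197, [254, 254, 255]), (198, [254, 254, 255]), (199, [254, 254, 255]), (200, [254, 254, 255]), (201, [254, 254, 255]), (202, [254, 254, 255]), (203, [254, 254, 255]), (204, [254, 254, 255]), (205, [254, 254, 255]), (206, [254, 254, 255]), (207, [254, 254, 255]), (208, [254, 254, 255]), (209, [254, 254, 255]), (210, [254, 254, 255]), (211, [254, 254, 255]), (212, [254, 254, 255]), (213, [255, 254, 255]), (214, [255, 254, 255]), (215, [233, 255, 211]), (216, [125, 248, 0]), (217, [92, 236, 0]), (218, [99, 237, 0]), (219, [99, 238, 0]), (220, [105, 246, 0]), (221, [62, 159, 0])]
```

The rings are at rows 187.5 and 222 (mid 204.8) and the bubble is centred at 205.0, so it lies between them. Next I'll press the -y pad, from where the camera can still see the vial.

```bash
python3 -m jog '[{"wx":0,"wy":0,"wz":0,"dx":0.004,"dy":-0.132,"dz":0,"hand":1},{"wx":0,"wy":0,"wz":0,"dx":0.004,"dy":-0.132,"dz":0,"hand":1},{"wx":0,"wy":0,"wz":0,"dx":0,"dy":0,"dz":0,"hand":1},{"wx":0,"wy":0,"wz":0,"dx":0,"dy":0,"dz":0,"hand":1},{"wx":0,"wy":0,"wz":0,"dx":0,"dy":0,"dz":0,"hand":1}]' 30
python3 -m jog '[{"wx":0,"wy":0,"wz":0,"dx":0,"dy":0,"dz":0,"hand":1},{"wx":0,"wy":0,"wz":0,"dx":0,"dy":0,"dz":0,"hand":1},{"wx":0,"wy":0,"wz":0,"dx":0,"dy":0,"dz":0,"hand":1},{"wx":0,"wy":0,"wz":0,"dx":0,"dy":0,"dz":0,"hand":1},{"wx":0,"wy":0,"wz":0,"dx":0,"dy":0,"dz":0,"hand":1}]' 30
python3 -m jog '[{"wx":0,"wy":0,"wz":0,"dx":0,"dy":0,"dz":-0.08,"hand":1},{"wx":0,"wy":0,"wz":0,"dx":0,"dy":0,"dz":-0.08,"hand":1},{"wx":0,"wy":0,"wz":0,"dx":0,"dy":0,"dz":-0.06,"hand":1},{"wx":0,"wy":0,"wz":0,"dx":0,"dy":0,"dz":0,"hand":1},{"wx":0,"wy":0,"wz":0,"dx":0,"dy":0,"dz":0,"hand":1}]' 30
```

```text
clock: 15.8
tool_pos: [0.5742, 0.0049, 0.1723]
eef_rot: [0.704, 0.71, 0.0, -0.0]
contact_force: [-1.1, 0.9, 0.5]
opening: 0.446
finger_force: 0.0
clock: 16.22
tool_pos: [0.5742, 0.0041, 0.1724]
eef_rot: [0.704, 0.71, 0.0, -0.0]
contact_force: [-0.0, -0.0, 0.4]
opening: 0.065
finger_force: 0.0
clock: 16.63
tool_pos: [0.5738, 0.0036, 0.1171]
eef_rot: [0.705, 0.71, -0.0, -0.0]
contact_force: [0.1, -0.0, 0.1]
opening: 0.005
finger_force: 0.0
```

```bash
python3 -m jog '[{"wx":0,"wy":0,"wz":0,"dx":0,"dy":0.01,"dz":-0.028,"hand":1},{"wx":0,"wy":0,"wz":0,"dx":0,"dy":0,"dz":-0.02,"hand":1},{"wx":0,"wy":0,"wz":0,"dx":0,"dy":0,"dz":0,"hand":1},{"wx":0,"wy":0,"wz":0,"dx":0,"dy":0,"dz":0,"hand":1}]'
python3 -m jog '[{"wx":0,"wy":0,"wz":0,"dx":0,"dy":0,"dz":-0.006,"hand":1},{"wx":0,"wy":0,"wz":0,"dx":0,"dy":0,"dz":0,"hand":1},{"wx":0,"wy":0,"wz":0,"dx":0,"dy":0,"dz":0,"hand":1}]'
python3 -m jog '[{"wx":0,"wy":0,"wz":0,"dx":0,"dy":0,"dz":-0.004,"hand":1},{"wx":0,"wy":0,"wz":0,"dx":0,"dy":0,"dz":0,"hand":1},{"wx":0,"wy":0,"wz":0,"dx":0,"dy":0,"dz":0,"hand":1}]'
```

```text
clock: 16.97
tool_pos: [0.5742, 0.0062, 0.1056]
eef_rot: [0.705, 0.71, 0.0, 0.0]
contact_force: [0.7, 0.2, 1.3]
opening: 0.006
finger_force: 0.0
clock: 17.22
tool_pos: [0.5743, 0.006, 0.1041]
eef_rot: [0.705, 0.71, 0.0, 0.0]
contact_force: [0.1, -0.2, -0.4]
opening: 0.002
finger_force: 0.0
clock: 17.47
tool_pos: [0.5741, 0.0061, 0.1029]
eef_rot: [0.705, 0.71, 0.0, -0.0]
contact_force: [-0.2, 0.5, -0.1]
opening: 0.006
finger_force: 0.0
```

```bash
python3 -m jog '[{"wx":0,"wy":0,"wz":0,"dx":0,"dy":0,"dz":-0.004,"hand":1},{"wx":0,"wy":0,"wz":0,"dx":0,"dy":0,"dz":0,"hand":1},{"wx":0,"wy":0,"wz":0,"dx":0,"dy":0,"dz":0,"hand":1}]'
python3 -m jog '[{"wx":0,"wy":0,"wz":0,"dx":0,"dy":0,"dz":-0.003,"hand":1},{"wx":0,"wy":0,"wz":0,"dx":0,"dy":0,"dz":0,"hand":1},{"wx":0,"wy":0,"wz":0,"dx":0,"dy":0,"dz":0,"hand":1}]'
```

```text
clock: 17.72
tool_pos: [0.5741, 0.006, 0.1019]
eef_rot: [0.705, 0.71, -0.0, -0.0]
contact_force: [0.2, -0.4, -0.5]
opening: 0.009
finger_force: 0.0
clock: 17.97
tool_pos: [0.5742, 0.0061, 0.1015]
eef_rot: [0.705, 0.71, 0.0, 0.0]
contact_force: [-1.2, -0.3, 3.7]
opening: 0.007
finger_force: 2.0
```

Contact made. Pressing a little further.

```bash
python3 -m jog '[{"wx":0,"wy":0,"wz":0,"dx":0,"dy":0,"dz":-0.001,"hand":1},{"wx":0,"wy":0,"wz":0,"dx":0,"dy":0,"dz":0,"hand":1},{"wx":0,"wy":0,"wz":0,"dx":0,"dy":0,"dz":0,"hand":1}]'
```

```text
clock: 18.22
tool_pos: [0.5743, 0.0061, 0.1015]
eef_rot: [0.705, 0.71, 0.0, 0.0]
contact_force: [-1.5, -0.4, 6.8]
opening: 0.007
finger_force: 3.2
```

```bash
python3 -m jog '[{"wx":0,"wy":0,"wz":0,"dx":0,"dy":0,"dz":-0.001,"hand":1},{"wx":0,"wy":0,"wz":0,"dx":0,"dy":0,"dz":0,"hand":1},{"wx":0,"wy":0,"wz":0,"dx":0,"dy":0,"dz":0,"hand":1},{"wx":0,"wy":0,"wz":0,"dx":0,"dy":0,"dz":0,"hand":1},{"wx":0,"wy":0,"wz":0,"dx":0,"dy":0,"dz":0,"hand":1}]'
python3 -m jog '[{"wx":0,"wy":0,"wz":0,"dx":0,"dy":0,"dz":0,"hand":1},{"wx":0,"wy":0,"wz":0,"dx":0,"dy":0,"dz":0,"hand":1},{"wx":0,"wy":0,"wz":0,"dx":0,"dy":0,"dz":0,"hand":1},{"wx":0,"wy":0,"wz":0,"dx":0,"dy":0,"dz":0,"hand":1},{"wx":0,"wy":0,"wz":0,"dx":0,"dy":0,"dz":0,"hand":1}]'
python3 -m jog '[{"wx":0,"wy":0,"wz":0,"dx":0,"dy":0,"dz":0,"hand":1},{"wx":0,"wy":0,"wz":0,"dx":0,"dy":0,"dz":0,"hand":1},{"wx":0,"wy":0,"wz":0,"dx":0,"dy":0,"dz":0,"hand":1},{"wx":0,"wy":0,"wz":0,"dx":0,"dy":0,"dz":0,"hand":1},{"wx":0,"wy":0,"wz":0,"dx":0,"dy":0,"dz":0,"hand":1}]'
python3 - <<'E'
from h import *
im=r.snapshot("wrist");cv2.imwrite("pics/w11.png",im[:,:,::-1]);print(r.get_state()['clock'],r.get_state()['contact_force'])
E
```

```text
clock: 18.63
tool_pos: [0.5743, 0.0061, 0.1015]
eef_rot: [0.705, 0.71, 0.0, 0.0]
contact_force: [-2.6, -0.0, 8.2]
opening: 0.004
finger_force: 4.2
clock: 19.05
tool_pos: [0.5743, 0.006, 0.1015]
eef_rot: [0.705, 0.71, 0.0, 0.0]
contact_force: [-2.1, 1.0, 8.9]
opening: 0.007
finger_force: 4.2
clock: 19.47
tool_pos: [0.5742, 0.006, 0.1015]
eef_rot: [0.705, 0.71, 0.0, 0.0]
contact_force: [-2.5, 0.2, 8.8]
opening: 0.004
finger_force: 4.2
19.5167 [-1.47764819  0.42419371  8.11632571]
```

View pics/w11.png

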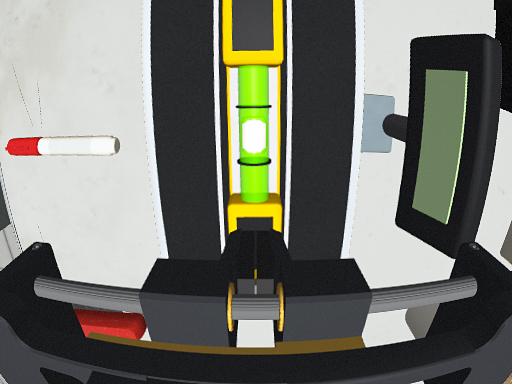

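The bubble (rows 119-153) lies between the rings (106 and 161), and the closed fingers are on the pad with about 8.6 N. I'll add a little force and hand in.

```bash
python3 -m jog '[{"wx":0,"wy":0,"wz":0,"dx":0,"dy":0,"dz":-0.0006,"hand":1},{"wx":0,"wy":0,"wz":0,"dx":0,"dy":0,"dz":0,"hand":1},{"wx":0,"wy":0,"wz":0,"dx":0,"dy":0,"dz":0,"hand":1},{"wx":0,"wy":0,"wz":0,"dx":0,"dy":0,"dz":0,"hand":1},{"wx":0,"wy":0,"wz":0,"dx":0,"dy":0,"dz":0,"hand":1}]' && python3 -m jog '[{"wx":0,"wy":0,"wz":0,"dx":0,"dy":0,"dz":0,"hand":1},{"wx":0,"wy":0,"wz":0,"dx":0,"dy":0,"dz":0,"hand":1},{"wx":0,"wy":0,"wz":0,"dx":0,"dy":0,"dz":0,"hand":1},{"wx":0,"wy":0,"wz":0,"dx":0,"dy":0,"dz":0,"hand":1},{"wx":0,"wy":0,"wz":0,"dx":0,"dy":0,"dz":0,"hand":1}]' && python3 -c "
from h import *
im=r.snapshot('wrist');s=im[60:205,254].astype(int);print('white',[60+i for i in range(145) if s[i].min()>150][::3],'dark',[60+i for i in range(145) if s[i].max()<120]);f=r.get_state()['contact_force'];print(f)
if 6<f[2]<15: print(r.finish_job())"
```

```text
clock: 19.93
tool_pos: [0.5743, 0.006, 0.1015]
eef_rot: [0.705, 0.71, 0.0, 0.0]
contact_force: [-2.0, 0.9, 10.1]
opening: 0.002
finger_force: 4.8
clock: 20.35
tool_pos: [0.5742, 0.006, 0.1015]
eef_rot: [0.705, 0.71, 0.0, 0.0]
contact_force: [-2.3, 1.5, 10.1]
opening: 0.008
finger_force: 4.8
white [119, 122, 125, 128, 131, 134, 137, 140, 143, 146, 149, 152] dark [106, 107, 164, 165]
[-1.08302449 -0.58305187 10.49483414]
the job is handed in; nothing more can be done
None
```

Handed in at about 20 s: the level is between the lines on the deck, the bubble is between the rings, and closed fingers are still pressing with about 10 N; early on the fingers brushed something near the start, reading 41 N sideways at the wrist (finger pad 18 N), which could count against the 40 N limit.

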